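# Set the strip cutter's fence to the gauge mark and bring the glass to it

### The job

Set up the glass strip cutter for the next cut: with a fingertip on top of the knurled brass wheel, roll the wheel until the fence has closed up to the gauge mark, its yellow pointer in line with the white line on the red clip, moving the fence only by its wheel. Then, with the fingertips, push the aqua glass sheet along the board, under the cutter rail, until its leading edge lies flat against the fence. Do not pick up anything, and leave the hand pad, jars, glass cutter, pliers and tray where they are.

Things in the scene. Friction and masses are not known exactly. Their poses are not given: they have to be found in the camera images.
- cutter: glass strip cutter, fixed: grey board 290 x 380 x 18 mm. Origin on the table, under the middle of the cutting line; x along the cutting line (away from the robot at yaw 0), y across the board from glass sheet to fence and wheel. Board spans x -145..145, y -200..180 mm. A squaring rail 8 mm high lies at x -102..-90, y -195..5 mm
- rail_mid (a point): middle of the aluminium cutter rail over the cutting line (cutter's y = 0), on its top, 62 mm above the table; rail 278 mm long (x), 22 mm wide; the glass passes under it with 24 mm to spare. Posts under its ends at x = -128 and 128 mm. A black cutter carriage with a red knob stands on it at x = 85 mm, up to 94 mm above the table
- wheel_axis (a point): centre of the knurled brass wheel, 36 mm above the table; fixed to the cutter at its x 0, y 140 mm, with its axes. Wheel 64 mm in diameter, 20 mm wide, axis level along the cutter's y. Its top is 68 mm above the table, 22 mm proud of the slotted blue block (x -75..75, y 116..164 mm, top 46 mm) that holds it
- wheel (a joint): angle of the knurled wheel, rad, 0 to 14. It grows, and the fence closes 1.91 mm per rad (12 mm a turn), as the wheel's top is rolled towards the cutter's +x (away from the robot); rolled back, the fence opens. It drags with about 3 N at the rim, stays where it is left, does not yield when pressed; 5 N or more on it makes it follow the fingertip
- fence: moving fence: aluminium bar 160 mm long (x), 22 mm wide, top 43 mm above the table, black front face. Origin in the middle of its front face, 36 mm above the table; axes as the cutter's. The bar lies on the +y side of it, the glass comes from -y. It slides to -y as it closes and stands against pushes up to about 40 N. Rods and screw run from it through the blue block out to y = 255 mm
- pointer (a point): tip of the yellow pointer on the fence's far (+x) end, a blade 2 mm wide in the plane of the fence's front face, 32 mm above the table; it moves with the fence. It starts 5 to 13 mm to the +y side of the mark
- gauge: red gauge clip on the steel rule beside the pointer, 24 x 16 x 10 mm, with a white line 2 mm wide along its top (cutter's x); fixed. Origin at the pointer's end of the clip, on its underside, straight below the white line; axes as the cutter's. The pointer is in line when it has the same place along y as this origin
- glass_centre (a point): centre of the loose aqua glass sheet, 150 mm (x) by 120 mm (y), 6 mm thick, 0.2 to 0.4 kg, lying flat on the board (its top 24 mm above the table) on the -y side; its axes are near the cutter's. Its leading edge is at its y = 60 mm, its trailing edge at y = -60 mm. It slides on the board and starts 60 to 105 mm short of the fence
- glass_near (a point): point on the glass sheet's leading edge, 65 mm from the edge's middle, on the robot's side (its x = -65, y = 60 mm)
- glass_far (a point): point on the glass sheet's leading edge, 65 mm from the edge's middle, on the far side (its x = 65, y = 60 mm)
- pad: mint-green diamond hand pad, 54 x 89 x 22 mm, lying loose on the board beyond the glass; origin under its middle. Not to be disturbed.
- jar_coral: closed glass frit jar, 72 mm across, 95 mm tall, black lid, white label with a red band, filled with coral grains; loose; origin under its middle. Not to be disturbed.
- jar_yellow: closed glass frit jar, 72 mm across, 95 mm tall, black lid, white label with a red band, filled with yellow grains; loose; origin under its middle. Not to be disturbed.
- jar_blue: closed glass frit jar, 72 mm across, 95 mm tall, black lid, white label with a red band, filled with blue grains; loose; origin under its middle. Not to be disturbed.
- pen: pencil-shaped glass cutter, black barrel and brass head, 12 mm thick, 120 mm long along its y, lying loose on the board's corner at the cutter's -x, +y; origin under its middle. Not to be disturbed.
- pliers: running pliers with blue grips, 56 x 180 x 18 mm, long along its y, lying loose on the table beyond the ends of the rods; origin under the middle. Not to be disturbed.
- tray: shallow black plastic tray 200 x 150 x 45 mm with cut glass strips in it, loose on the table to the left; origin under its middle. Not to be disturbed.
There are look-alikes about, which are no part of the job. What is shaped like the part that bears glass_centre but pink is not meant.

How it is judged:
By the outcome, as a careful person would: the job done as asked, in the order asked, and still so for the second after the job is handed in, with the robot touching nothing.
It also fails if it takes over 72 s, if anything falls off the work surface, if the arm or the gripper's body presses on something with over 40 N, if the wrist force passes 120 N, or if a joint passes its speed limit or range.

### The arm

A 7-joint arm with a two-finger parallel gripper is mounted at the origin on the work surface. World frame = base frame: x ahead of the robot, y to its left, z up, the work surface at z = 0. Lengths are in m, angles in degrees, forces in N, time in s.
With the tool pointing down it reaches from about 0.425 to 0.875 m from the base axis. Payload 4.7 kg.
Tool frame: the origin (TCP) lies at the very end of the fingers, on their centre line; the grasp point (between the pads) lies env.grip_point_offset behind it (env.grip_point_offset is the distance from the TCP to the grasp point, in m); z points along the fingers, y is the direction in which the jaws open and shut (so a half turn about z gives the same grasp; the last joint's range is limited). The gripper opens to 87 mm and grips with 3 to 60 N. Pads are 19 mm wide; open, the fingers measure 117 mm over their backs; the gripper's body (75 mm by 190 mm) begins 51 mm behind the grasp point.
Start: joints at [-74.937, 18.392, -4.016, 83.108, 1.295, 78.541, -3.26], TCP at [0.16, 0.63, 0.223] pointing down, gripper open.
Joint ranges: [-163.93, 163.93], [-17.29, 119.83], [-79.2, 71.16], [3.27, 140.29], [-89.18, 269.18], [5.43, 117.66], [-154.24, 154.24]. Speed limits (degrees/s): [147.25, 147.25, 180, 180, 180, 180, 180].

### API

Orientations are given as [roll, pitch, yaw] about the fixed x, y, z axes, in that order (R = Rz(yaw) Ry(pitch) Rx(roll)).
In Python, from cell import env gives the robot as it stands.
- The arm moves only by the tool send_rows, never from a script. Its argument "plan" is a list of rows, each a list of 7 numbers: the finger opening in mm, from 0 to 87, then the shift along the tool's x, y, z in mm, then the turn, a rotation vector about the tool's x, y, z in rad. A call has 1 to 12 rows; each row shifts and turns the commanded pose from where the row before left it, along the tool's axes as they then stand; what a row does not reach is not made up. A row lasts 1/10 s, in which the tool goes at most 50 mm and 8.59 degrees, less where a joint would pass 70% of its speed; a pose out of reach is approached as far as the arm can. A call is refused whole if a number of a shift passes 50 or a number of a turn 0.15, either way. A call with a gripper value outside its range is refused whole. The fingers move at their own pace and stop on an object; "grip_force" is the grip in N (left out, the last holds). Time passes only in rows, so rows that do not move let the fingers close. It gives the time, the measured TCP pose, the force and the opening at its end, in the units of the state.
- env.get_obs(): the state, without advancing time (a new reading comes with each control period).
- env.read_camera(name): name is "scene" or "side" or "wrist"; returns the picture (480x640x3 uint8, red, green, blue); there is no depth.
- env.get_calibration(name): a dict with "fx", "fy", "cx", "cy" (pixels), "k1" (the pictures are not rectified: a ray, as slopes to the right and down, at radius r is drawn at 1 + k1 r^2 times it, then the intrinsics apply), "extrinsics" (4x4, takes a point from camera to world coordinates). Camera axes: x right, y down, z forward; pixel columns grow to the right and rows downward; lengths in m; the calibration is good to about 2 mm. A picture is of the moment at which its call begins: read the wrist's pose just before it. get_calibration takes no time and is no camera call; for the wrist camera it gives the pose at the moment of the call.
- env.sign_off(): hands the job in, once; it reports no verdict.
Trained networks look in the newest picture that a camera, given by its name, has taken for a name from the list of things; names that differ only in an ending like _2 or _b are one class to them, and where a whole thing is asked for, a point or a joint stands for the part that bears it (a point fixed in the world has none). Each returns a list of dicts, best first, with "confidence" (0 to 1); they miss things now and then, are a little off and sometimes report something else, mostly with a low value. They report only what shows in the picture. A call takes as long as a camera call. They do not tell look-alikes from the thing itself.
- env.regions_of(camera, query): "region" (480x640 bool, what is visible of it) and "rect" ([left, top, right, bottom] in pixels, round what is visible of it).
The state is a dict: "time_s": time; "qpos": joint angles; "joint_velocities": joint speeds; "effort": joint torques, N m; "tool_pos": TCP position; "tool_rot": TCP orientation; "force": force on the tool from outside, world axes, zero at the start; "wrist_torque": the same for the moment, N m; "grip_width": finger opening in m.
Only numpy, scipy, OpenCV 4.12 (cv2) and the standard library are available. Lean on these libraries where they do the work, as an engineer would, in place of code of your own. Each camera call takes 0.05 s, during which the arm holds its last target. There are 200 camera calls.

## Working session

There is one attempt and no reset: what is moved stays moved. The work goes in short steps, Python scripts to look and compute and a tool call to move; the robot and the scene stay as the last step left them, time stands still between calls to the robot, and variables do not carry over. Pictures are saved under pics/ and viewed, about 8 in all and at most 12, crops included, and the job is handed in when it is done.

Besides the shell and the picture viewer there is one more tool, called after "Call:" by a JSON object that holds its "method" and its "body", one argument or row to a line. send_rows: Moves the arm, as the interface text tells. Its arguments: {"type":"object","properties":{"plan":{"type":"array"},"grip_force":{"type":"number"}},"required":["plan"]}

```bash
mkdir -p pics; ls; python3 - <<'E'
from cell import env
import cv2,numpy as np
o=env.get_obs();print({k:np.round(v,3).tolist() for k,v in o.items()},env.grip_point_offset)
for n in ("scene","side"):
    c=env.get_calibration(n);print(n,{k:(np.round(v,4).tolist()) for k,v in c.items()})
    im=env.read_camera(n);cv2.imwrite(f"pics/{n}0.png",im[:,:,::-1])
    for q in ("cutter","fence","gauge","glass_centre","wheel","pointer","pad","pen"):
        try:
            for r in env.regions_of(n,q)[:3]: print(n,q,round(r["confidence"],2),r["rect"])
        except Exception as e: print(q,e)
print(env.get_obs()["time_s"])
E
```

```text
pics
{'time_s': 0.0, 'qpos': [-74.937, 18.441, -4.014, 83.175, 1.296, 78.541, -3.261], 'joint_velocities': [0.009, 0.011, -0.026, 0.074, -0.086, -0.083, 0.0], 'effort': [0.0, -49.128, -0.404, -31.252, -0.064, 0.044, 0.0], 'tool_pos': [0.16, 0.629, 0.221], 'tool_rot': [-179.888, 0.007, 165.745], 'force': [0.07, 0.353, 0.576], 'wrist_torque': [0.018, -0.041, 0.04], 'grip_width': 0.087} 0.0187
scene {'fx': 602.1713, 'fy': 602.1713, 'cx': 323.242, 'cy': 242.9647, 'k1': 0.0101, 'extrinsics': [[0.1829, 0.6008, -0.7782, 1.5324], [0.983, -0.1225, 0.1365, -0.1193], [-0.0133, -0.7899, -0.6131, 0.883], [0.0, 0.0, 0.0, 1.0]]}
scene cutter 0.82 [169.6, 230.4, 384.5, 351.5]
scene fence 0.59 [287.8, 252.3, 384.3, 312.0]
scene gauge 0.41 [198.5, 262.5, 259.7, 315.7]
scene gauge 0.22 [117.0, 286.1, 161.9, 340.8]
scene glass_centre 0.97 [453.8, 270.2, 526.1, 320.4]
scene glass_centre 0.95 [102.1, 207.0, 184.9, 248.9]
scene glass_centre 0.62 [340.9, 196.8, 419.3, 239.4]
scene wheel 0.85 [326.6, 262.7, 340.1, 286.8]
scene wheel 0.18 [169.1, 230.0, 382.9, 351.0]
scene pointer 0.71 [293.4, 253.6, 383.7, 311.0]
scene pointer 0.46 [386.7, 250.1, 428.9, 305.0]
scene pad 0.88 [176.8, 312.1, 226.6, 345.1]
scene pen 0.79 [278.5, 247.4, 328.8, 257.1]
side {'fx': 592.6383, 'fy': 592.6383, 'cx': 323.5022, 'cy': 238.4335, 'k1': -0.1243, 'extrinsics': [[0.9807, -0.1322, 0.1439, 0.316], [-0.1941, -0.5738, 0.7956, -1.0105], [-0.0226, -0.8082, -0.5884, 0.8617], [0.0, 0.0, 0.0, 1.0]]}
side cutter 0.95 [289.3, 212.3, 451.5, 372.3]
side fence 0.66 [321.3, 215.7, 393.0, 276.8]
side glass_centre 0.95 [330.6, 291.2, 411.4, 339.4]
side glass_centre 0.78 [215.7, 209.0, 280.4, 254.6]
side glass_centre 0.77 [327.3, 173.1, 383.5, 199.9]
side wheel 0.72 [338.6, 229.7, 364.1, 246.9]
side pointer 0.8 [318.3, 216.9, 390.9, 274.4]
side pad 0.87 [413.4, 305.4, 445.6, 343.3]
0.9
```

```bash
python3 -c "
import cv2
a=cv2.imread('pics/scene0.png');b=cv2.imread('pics/side0.png')
cv2.imwrite('pics/sc.png',cv2.resize(a[190:370,90:540],None,fx=1.75,fy=1.75,interpolation=2))
cv2.imwrite('pics/sd.png',cv2.resize(b[165:395,200:500],None,fx=2.6,fy=2.6,interpolation=2))"
```

```text
(no output)
```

View pics/sc.png

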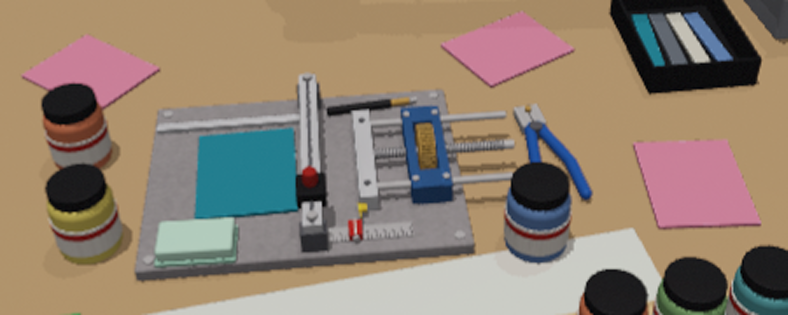

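View pics/sd.png

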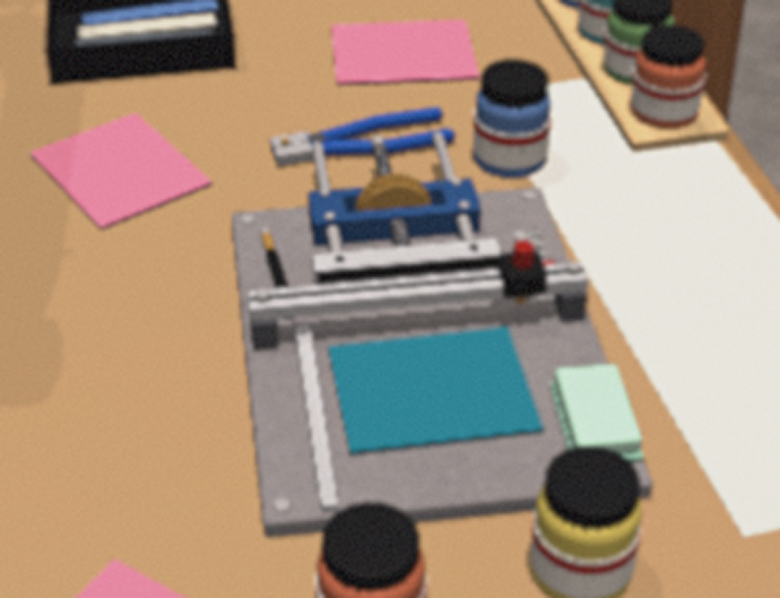

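The scene picture, seen from the far side, shows the aqua glass at about (230,290), left of the rail. The wheel is at (333,275), the red clip at (293,320) and the yellow pointer at (297,309). The side picture agrees. The coral and yellow jars stand just beyond the board's −y end. Next I'll work out rough positions.

```bash
cat > h.py <<'E'
from cell import env
import cv2,numpy as np
from scipy.optimize import least_squares
from scipy.spatial.transform import Rotation as R
def ray(c,uv):
    K=np.array([[c["fx"],0,c["cx"]],[0,c["fy"],c["cy"]],[0,0,1.]])
    p=cv2.undistortPoints(np.array(uv,float).reshape(-1,1,2),K,np.array([c["k1"],0,0,0.])).reshape(-1,2)
    E=np.array(c["extrinsics"]);return E[:3,3],np.c_[p,np.ones(len(p))]@E[:3,:3].T
def onz(c,uv,z):
    o,d=ray(c,uv);z=np.asarray(z,float)*np.ones(len(d));return o+d*((z-o[2])/d[:,2])[:,None]
def proj(c,P):
    E=np.array(c["extrinsics"]);q=(np.atleast_2d(P)-E[:3,3])@E[:3,:3];s=q[:,:2]/q[:,2:]
    s=s*(1+c["k1"]*(s**2).sum(1,keepdims=True));return s*[c["fx"],c["fy"]]+[c["cx"],c["cy"]]
def w(pose,L):
    x,y,a=pose;L=np.atleast_2d(L);cs,sn=np.cos(a),np.sin(a)
    return np.c_[x+cs*L[:,0]-sn*L[:,1],y+sn*L[:,0]+cs*L[:,1],L[:,2]]
def loc(pose,P):
    x,y,a=pose;P=np.atleast_2d(P);d=P[:,:2]-[x,y];cs,sn=np.cos(a),np.sin(a)
    return np.c_[cs*d[:,0]+sn*d[:,1],-sn*d[:,0]+cs*d[:,1],P[:,2]]
def fit(obs,x0):  # obs: list of (calib, local pts, uv)
    f=lambda p:np.concatenate([(proj(c,w(p,L))-uv).ravel() for c,L,uv in obs])
    r=least_squares(f,x0,loss="soft_l1");return r.x,f(r.x).reshape(-1,2)
E
python3 - <<'E'
from h import *
cs,cd=env.get_calibration("scene"),env.get_calibration("side")
sc=lambda a:np.array(a)/1.75+[90,190]
sd=lambda a:np.array(a)/2.6+[200,165]
B=[[-.145,-.2,.018],[-.145,.18,.018],[.145,.18,.018],[.145,-.2,.018]]
o=[(cs,np.array(B),sc([[158,97],[442,90],[473,238],[139,270]])),(cd,np.array(B),sd([[266,522],[235,213],[540,190],[648,487]]))]
p,r=fit(o,[.6,0,0]);print(np.round(p,4),np.degrees(p[2]),np.round(r,1).tolist())
G=lambda c,uv:print(np.round(loc(p,onz(c,uv,.024))*1000,1).tolist())
G(cs,sc([[201,136],[296,129],[298,213],[196,217]]));G(cd,sd([[350,450],[330,347],[508,328],[541,432]]))
print("jars etc")
for n,c,s in(("scene",cs,0),("side",cd,0)):
    for q in("jar_coral","jar_yellow","jar_blue","pad","pen","pliers","tray"):
        env_r=[x for x in env.regions_of(n,q) if x["confidence"]>.4]
        for x in env_r:
            l,t,rr,b=x["rect"];print(n,q,round(x["confidence"],2),np.round(onz(c,[[(l+rr)/2,(t+b)/2]],.045 if "jar" in q else .015)[0],3),np.round(loc(p,onz(c,[[(l+rr)/2,(t+b)/2]],.045))[0],3))
print(w(p,[[0,.14,.068],[0,0,.062],[0,-.14,.024]]).round(3))
E
```

```text
[ 0.562  -0.0722 -0.0934] -5.350706154792505 [[-0.6, 5.9], [0.4, -0.9], [-0.3, 3.6], [-4.4, 0.1], [-3.1, -0.2], [-2.3, -1.3], [-0.1, -1.9], [0.5, -1.3]]
[[-71.9, -136.8, 24.0], [-73.0, -16.8, 24.0], [80.3, -15.4, 24.0], [74.6, -133.2, 24.0]]
[[-71.2, -142.6, 24.0], [-73.8, -25.4, 24.0], [73.9, -21.1, 24.0], [75.2, -142.4, 24.0]]
jars etc
scene jar_coral 0.87 [ 0.459 -0.35   0.045] [-0.076 -0.286  0.045]
scene jar_coral 0.55 [0.607 0.066 0.045] [0.032 0.142 0.045]
scene jar_yellow 0.96 [ 0.616 -0.332  0.045] [ 0.078 -0.253  0.045]
scene jar_yellow 0.59 [0.713 0.175 0.045] [0.127 0.26  0.045]
scene jar_blue 0.92 [0.711 0.172 0.045] [0.126 0.257 0.045]
scene pad 0.88 [ 0.656 -0.214  0.015] [ 0.137 -0.127  0.045]
scene pen 0.79 [0.456 0.023 0.015] [-0.077  0.084  0.045]
scene pliers 0.68 [0.589 0.233 0.015] [0.032 0.297 0.045]
scene tray 0.81 [0.382 0.486 0.015] [-0.19   0.522  0.045]
side jar_coral 0.58 [ 0.459 -0.36   0.045] [-0.076 -0.296  0.045]
side jar_yellow 0.66 [ 0.618 -0.333  0.045] [ 0.08  -0.254  0.045]
side jar_blue 0.85 [0.717 0.153 0.045] [0.133 0.238 0.045]
side pad 0.87 [ 0.675 -0.204  0.015] [ 0.115 -0.15   0.045]
side pliers 0.65 [0.582 0.216 0.015] [-0.013  0.245  0.045]
side tray 0.7 [0.385 0.484 0.015] [-0.225  0.484  0.045]
[[ 0.575  0.067  0.068]
 [ 0.562 -0.072  0.062]
 [ 0.549 -0.212  0.024]]
```

```bash
cat >> h.py <<'E'
def const_rows(target,yaw,n):
    "constant tool-frame row (mm, rad) repeated n times that reaches target pos & yaw"
    o=env.get_obs();p0=np.array(o["tool_pos"]);y0=np.radians(o["tool_rot"][2])
    dy=(np.radians(yaw)-y0);dy=(dy+np.pi)%(2*np.pi)-np.pi
    A=sum(R.from_euler("xyz",[np.pi,0,y0+dy*k/n]).as_matrix() for k in range(n))
    return np.r_[np.linalg.solve(A,np.array(target)-p0)*1000,-dy/n]
def in_tool(d):
    o=env.get_obs();return R.from_euler("xyz",o["tool_rot"],degrees=True).as_matrix().T@np.array(d)
E
python3 - <<'E'
from h import *
for n in(17,20):print(n,const_rows([.575,.04,.25],84.65,n).round(4))
c=env.get_calibration("wrist");o=env.get_obs()
Rm=R.from_euler("xyz",o["tool_rot"],degrees=True).as_matrix();E=c["extrinsics"]
print(c["fx"],(Rm.T@E[:3,:3]).round(3),(Rm.T@(E[:3,3]-o["tool_pos"])).round(4))
E
```

```text
17 [-46.1317  -1.9867  -1.6135   0.0833]
20 [-39.2249  -1.444   -1.3715   0.0708]
412.0066837824794 [[ 0.001 -0.968 -0.252]
 [ 1.     0.001  0.001]
 [-0.001 -0.252  0.968]] [ 6.910e-02 -1.000e-04 -1.628e-01]
```

Call:
{"method": "send_rows", "body": {
  "plan": [
    [60,-39.2,-1.4,-1.4,0,0,0.071],
    [40,-39.2,-1.4,-1.4,0,0,0.071],
    [20,-39.2,-1.4,-1.4,0,0,0.071],
    [0,-39.2,-1.4,-1.4,0,0,0.071],
    [0,-39.2,-1.4,-1.4,0,0,0.071],
    [0,-39.2,-1.4,-1.4,0,0,0.071],
    [0,-39.2,-1.4,-1.4,0,0,0.071],
    [0,-39.2,-1.4,-1.4,0,0,0.071],
    [0,-39.2,-1.4,-1.4,0,0,0.071],
    [0,-39.2,-1.4,-1.4,0,0,0.071]
  ]
}}

```text
time_s: 2.6
tool_pos: [0.4774, 0.4107, 0.2366]
tool_rot: [180.0, 0.0, 124.9]
force: [1.0, -0.1, 0.1]
grip_width: 0.0153
```

Call:
{"method": "send_rows", "body": {
  "plan": [
    [0,-39.2,-1.4,-1.4,0,0,0.071],
    [0,-39.2,-1.4,-1.4,0,0,0.071],
    [0,-39.2,-1.4,-1.4,0,0,0.071],
    [0,-39.2,-1.4,-1.4,0,0,0.071],
    [0,-39.2,-1.4,-1.4,0,0,0.071],
    [0,-39.2,-1.4,-1.4,0,0,0.071],
    [0,-39.2,-1.4,-1.4,0,0,0.071],
    [0,-39.2,-1.4,-1.4,0,0,0.071],
    [0,-39.2,-1.4,-1.4,0,0,0.071],
    [0,-39.2,-1.4,-1.4,0,0,0.071],
    [0,0,0,0,0,0,0],
    [0,0,0,0,0,0,0]
  ]
}}

```text
time_s: 3.8
tool_pos: [0.5739, 0.0392, 0.2509]
tool_rot: [180.0, -0.1, 84.3]
force: [0.6, 0.6, 0.2]
grip_width: 0.0008
```

```bash
python3 - <<'E'
from h import *
o=env.get_obs();print(o["time_s"],o["tool_pos"],o["tool_rot"],o["force"],o["grip_width"])
c=env.get_calibration("wrist");im=env.read_camera("wrist");cv2.imwrite("pics/w0.png",im[:,:,::-1])
p=[.562,-.0722,-.0934]
for k,P in dict(wheel=[0,.14,.068],rail=[0,0,.062],b1=[.145,.18,.018],b2=[-.145,.18,.018]).items(): print(k,proj(c,w(p,P)).round(0))
for q in("fence","gauge","wheel","pointer","glass_centre"):
    for r in env.regions_of("wrist",q)[:2]:print(q,round(r["confidence"],2),r["rect"])
E
```

```text
3.8 [0.57387686 0.03923078 0.25094082] [ 1.79965293e+02 -5.35907823e-02  8.42602818e+01] [0.60479203 0.55160464 0.21485866] 0.0007971179360660078
wheel [[317. 172.]]
rail [[318. 322.]]
b1 [[472. 123.]]
b2 [[161. 124.]]
gauge 0.6 [422.3, 250.4, 451.7, 263.4]
wheel 0.77 [281.8, 157.2, 352.9, 185.5]
pointer 0.56 [229.6, 36.3, 418.9, 262.1]
glass_centre 0.68 [1.7, 0.0, 143.3, 118.8]
```

View pics/w0.png

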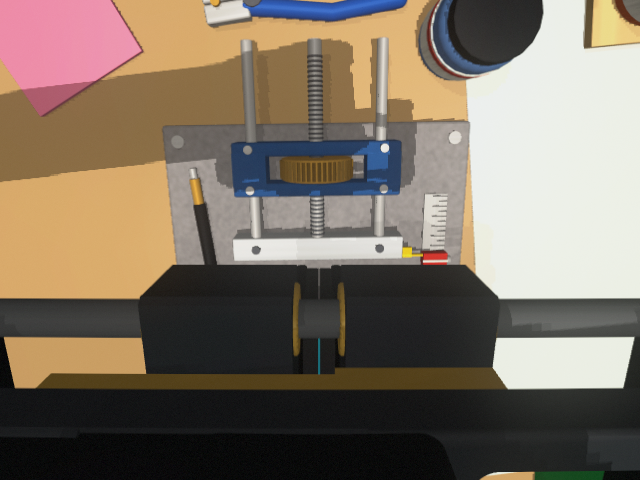

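Wrist view: wheel at (317,171), fence bar at y≈247, yellow pointer at about (410,252), and red clip at (435,258) partly at the edge of the gripper's shadow. I'll shift the camera 60 mm towards −y so the gauge is fully in view, then zoom in.

Call:
{"method": "send_rows", "body": {
  "plan": [
    [0,-30,15,0,0,0,0],
    [0,-30,15,0,0,0,-0.005],
    [0,0,15,0,0,0,0],
    [0,0,0,0,0,0,0]
  ]
}}

```text
time_s: 4.5
tool_pos: [0.6138, -0.0243, 0.2501]
tool_rot: [180.0, 0.0, 84.6]
force: [-0.9, -0.1, 0.4]
grip_width: 0.0003
```

```bash
python3 - <<'E'
from h import *
o=env.get_obs();print(o["time_s"],o["tool_pos"],o["tool_rot"])
c=env.get_calibration("wrist");im=env.read_camera("wrist")[:,:,::-1];cv2.imwrite("pics/w1.png",im)
import pickle;pickle.dump(c,open("c1.pkl","wb"))
p=[.562,-.0722,-.0934]
u,v=proj(c,w(p,[.1,.05,.032]))[0].astype(int);print(u,v)
a=cv2.resize(im[v-35:v+35,u-60:u+60],None,fx=6.6,fy=6.6,interpolation=cv2.INTER_CUBIC)
cv2.imwrite("pics/w1c.png",np.vstack([cv2.resize(im[0:240,60:580],(792,366))[:138*0+366],a])[:828] if 0 else a)
E
```

```text
4.5 [ 0.61379557 -0.02429557  0.25013011] [1.79985997e+02 4.80339303e-02 8.46078285e+01]
375 200
```

View pics/w1c.png

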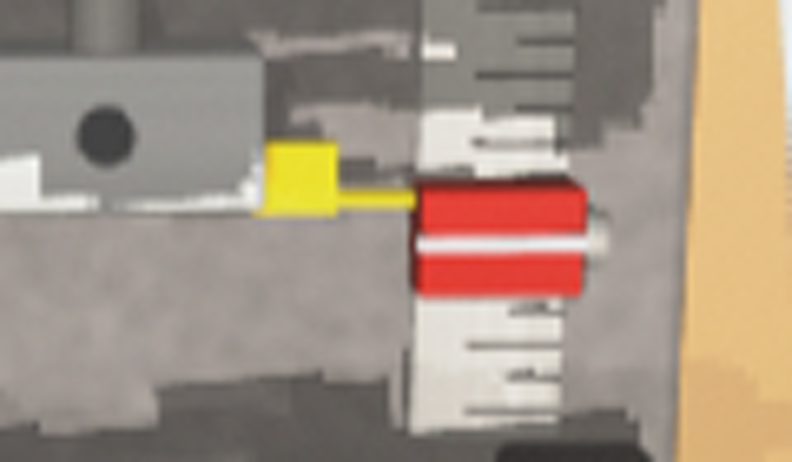

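The crop shows the pointer blade at crop (415,200) and the white line at (418,244). That puts the pointer about 6.7 px, roughly 6 mm, to the +y side.

```bash
cat >> h.py <<'E'
def gap(c,im,p=(.562,-.0722,-.0934),zc=.031,verbose=True):
    "pointer minus mark, mm along cutter y, from wrist picture (RGB)"
    h=cv2.cvtColor(np.ascontiguousarray(im),cv2.COLOR_RGB2HSV).astype(int);H,S,V=h[...,0],h[...,1],h[...,2]
    u0,v0=proj(c,w(p,[.1,.055,.032]))[0].astype(int);B=np.zeros(H.shape,bool);B[max(v0-45,0):v0+45,u0-50:u0+50]=1
    red=B&((H<6)|(H>174))&(S>150)&(V>90);yel=B&(H>22)&(H<36)&(S>130)&(V>90)
    n,l,st,_=cv2.connectedComponentsWithStats(cv2.morphologyEx(red.astype(np.uint8),cv2.MORPH_CLOSE,np.ones((5,5))))
    i=1+st[1:,4].argmax();x,y,ww,hh=st[i,:4]
    sub=im[y:y+hh,x+3:x+ww-3].astype(float);gb=sub[...,1]+sub[...,2]
    col=gb.mean(1)-np.median(gb.mean(1));k=int(np.argmax(col[3:-2]))+3;s=slice(k-2,k+3)
    wt=np.clip(col[s],0,None);vl=y+(np.arange(hh)[s]*wt).sum()/wt.sum()
    ys,xs=np.nonzero(yel);m=xs>=xs.max()-9
    tip=im[:,xs.max()-8:xs.max()-1].astype(float);sat=(np.minimum(tip[...,0],tip[...,1])-tip[...,2]).mean(1)
    v=np.arange(int(ys[m].min())-3,int(ys[m].max())+4);wt=np.clip(sat[v]-15,0,None);vp=(v*wt).sum()/wt.sum()
    P=loc(p,onz(c,[[xs.max()-4,vp]],.032))[0]*1000;G=loc(p,onz(c,[[x+ww/2,vl]],zc))[0]*1000
    if verbose:print("clip",x,y,ww,hh,"line v",round(vl,2),"pointer",xs.max(),round(vp,2),"P",P.round(2),"G",G.round(2))
    return P[1]-G[1]
E
python3 - <<'E'
from h import *
c=env.get_calibration("wrist");im=env.read_camera("wrist")
for z in(.028,.031,.034):print(z,gap(c,im,zc=z))
o=env.get_obs();print(o["tool_pos"]);p=(.562,-.0722,-.0934)
print("in tool to wheel top -20mm x:",(in_tool(w(p,[-.012,.14,.09])[0]-o["tool_pos"])*1000).round(1), (in_tool(w(p,[0,.14,.068])[0]-o["tool_pos"])*1000).round(1))
E
```

```text
clip 380 194 25 17 line v 203.14 pointer 378 196.21 P [97.55 55.19 32.  ] G [115.91  47.86  28.  ]
0.028 7.330502244355898
clip 380 194 25 17 line v 203.14 pointer 378 196.21 P [97.55 55.19 32.  ] G [115.37  48.44  31.  ]
0.031 6.7506364883935035
clip 380 194 25 17 line v 203.14 pointer 378 196.21 P [97.55 55.19 32.  ] G [114.82  49.02  34.  ]
0.034 6.17077073243113
[ 0.61251451 -0.02249602  0.25005972]
in tool to wheel top -20mm x: [ 85.9 -57.3 160.1] [ 85.9 -45.3 182.1]
```

Call:
{"method": "send_rows", "body": {
  "plan": [
    [0,28.6,-18.8,20,0,0,0],
    [0,28.6,-18.8,40,0,0,0],
    [0,28.7,-18.8,50,0,0,0],
    [0,0,0,40,0,0,0],
    [0,0,0,15,0,0,0],
    [0,0,0,8,0,0,0],
    [0,0,0,0,0,0,0]
  ]
}}

```text
time_s: 5.3
tool_pos: [0.5686, 0.0597, 0.0887]
tool_rot: [180.0, 0.0, 84.6]
force: [0.4, -0.5, -0.1]
grip_width: 0.0003
```

Call:
{"method": "send_rows", "body": {
  "plan": [
    [0,0,0,4,0,0,0],
    [0,0,0,3,0,0,0],
    [0,0,0,2,0,0,0],
    [0,0,0,0,0,0,0]
  ]
}}

```text
time_s: 5.7
tool_pos: [0.5684, 0.0601, 0.0796]
tool_rot: [180.0, -0.0, 84.7]
force: [0.1, -0.2, 0.3]
grip_width: 0.0005
```

Call:
{"method": "send_rows", "body": {
  "plan": [
    [0,8,-5,0,0,0,0],
    [0,0,0,6,0,0,0],
    [0,0,0,4,0,0,0],
    [0,0,0,2,0,0,0],
    [0,0,0,0,0,0,0]
  ]
}}

```text
time_s: 6.2
tool_pos: [0.5636, 0.069, 0.0676]
tool_rot: [-179.9, -0.0, 84.7]
force: [-3.4, 0.7, 4.6]
grip_width: 0.0007
```

Call:
{"method": "send_rows", "body": {
  "plan": [
    [0,0,0,1,0,0,0],
    [0,0,0,0,0,0,0]
  ]
}}

```text
time_s: 6.4
tool_pos: [0.5637, 0.069, 0.0675]
tool_rot: [-179.9, -0.1, 84.7]
force: [-3.9, 1.2, 9.5]
grip_width: 0.0003
```

Call:
{"method": "send_rows", "body": {
  "plan": [
    [0,0,4,0,0,0,0],
    [0,0,4,0,0,0,0],
    [0,0,4,0,0,0,0],
    [0,0,0,0,0,0,0]
  ]
}}

```text
time_s: 6.8
tool_pos: [0.5775, 0.0679, 0.0683]
tool_rot: [179.9, -0.1, 84.7]
force: [-1.9, 0.9, 10.7]
grip_width: 0.0003
```

Call:
{"method": "send_rows", "body": {
  "plan": [
    [0,0,4,0,0,0,0],
    [0,0,4,0,0,0,0],
    [0,0,2,0,0,0,0],
    [0,0,0,0,0,0,0]
  ]
}}

```text
time_s: 7.2
tool_pos: [0.5868, 0.067, 0.0674]
tool_rot: [179.9, -0.1, 84.7]
force: [-2.1, 0.5, 6.2]
grip_width: 0.0004
```

Call:
{"method": "send_rows", "body": {
  "plan": [
    [0,0,0,-8,0,0,0],
    [0,0,-12,0,0,0,0],
    [0,0,-12,0,0,0,0],
    [0,0,0,4,0,0,0],
    [0,0,0,4.5,0,0,0],
    [0,0,0,0,0,0,0],
    [0,0,4,0,0,0,0],
    [0,0,5,0,0,0,0],
    [0,0,5,0,0,0,0],
    [0,0,5,0,0,0,0],
    [0,0,5,0,0,0,0],
    [0,0,0,0,0,0,0]
  ]
}}

```text
time_s: 8.4
tool_pos: [0.5877, 0.0669, 0.0671]
tool_rot: [179.8, -0.1, 84.7]
force: [0.3, 0.2, 8.2]
grip_width: 0.0005
```

Call:
{"method": "send_rows", "body": {
  "plan": [
    [0,0,0,-8,0,0,0],
    [0,0,-12,0,0,0,0],
    [0,0,-13,0,0,0,0],
    [0,0,0,4,0,0,0],
    [0,0,0,4,0,0,0],
    [0,0,0,0,0,0,0],
    [0,0,4,0,0,0,0],
    [0,0,5,0,0,0,0],
    [0,0,5,0,0,0,0],
    [0,0,5,0,0,0,0],
    [0,0,4,0,0,0,0],
    [0,0,0,0,0,0,0]
  ]
}}

```text
time_s: 9.6
tool_pos: [0.5861, 0.067, 0.0675]
tool_rot: [179.8, -0.1, 84.7]
force: [-0.7, -0.2, 8.4]
grip_width: 0.0002
```

Call:
{"method": "send_rows", "body": {
  "plan": [
    [0,0,0,-8,0,0,0],
    [0,0,-12,0,0,0,0],
    [0,0,-12,0,0,0,0],
    [0,0,0,4,0,0,0],
    [0,0,0,4.5,0,0,0],
    [0,0,0,0,0,0,0],
    [0,0,4,0,0,0,0],
    [0,0,5,0,0,0,0],
    [0,0,5,0,0,0,0],
    [0,0,5,0,0,0,0],
    [0,0,5,0,0,0,0],
    [0,0,0,0,0,0,0]
  ]
}}

```text
time_s: 10.8
tool_pos: [0.5864, 0.0671, 0.0673]
tool_rot: [179.7, -0.1, 84.7]
force: [0.0, -0.2, 9.9]
grip_width: 0.0004
```

Call:
{"method": "send_rows", "body": {
  "plan": [
    [0,0,0,-40,0,0,0],
    [0,-20,10,-45,0,0,0],
    [0,-40,15,-30,0,0,0],
    [0,-40,15,-30,0,0,0],
    [0,-40,15,-20,0,0,0],
    [0,-25,0,0,0,0,0],
    [0,0,0,0,0,0,0],
    [0,0,0,0,0,0,0]
  ]
}}

```text
time_s: 11.6
tool_pos: [0.6221, -0.0993, 0.2267]
tool_rot: [-179.9, -0.0, 84.6]
force: [0.6, 0.8, -0.7]
grip_width: 0.0005
```

```bash
cat >> h.py <<'E'
def check(name):
    o=env.get_obs();c=env.get_calibration("wrist");im=env.read_camera("wrist");cv2.imwrite(f"pics/{name}.png",im[:,:,::-1])
    print(o["time_s"],o["tool_pos"].round(4),o["tool_rot"].round(2),[round(gap(c,im,zc=z,verbose=z==.031),2) for z in(.028,.031,.034)])
    u,v=proj(c,w((.562,-.0722,-.0934),[.1,.05,.032]))[0].astype(int);print("crop",u-60,v-35)
    cv2.imwrite(f"pics/{name}c.png",cv2.resize(im[max(v-35,0):v+35,u-60:u+60,::-1],None,fx=6.6,fy=6.6,interpolation=cv2.INTER_CUBIC))
E
python3 -c "
from h import *
check('w2')"
```

```text
clip 367 112 29 18 line v 120.68 pointer 365 119.99 P [97.51 49.12 32.  ] G [114.91  48.59  31.  ]
11.6 [ 0.6221 -0.0993  0.2267] [-1.7995e+02 -3.0000e-02  8.4600e+01] [np.float64(0.52), np.float64(0.53), np.float64(0.55)]
crop 303 83
```

View pics/w2c.png

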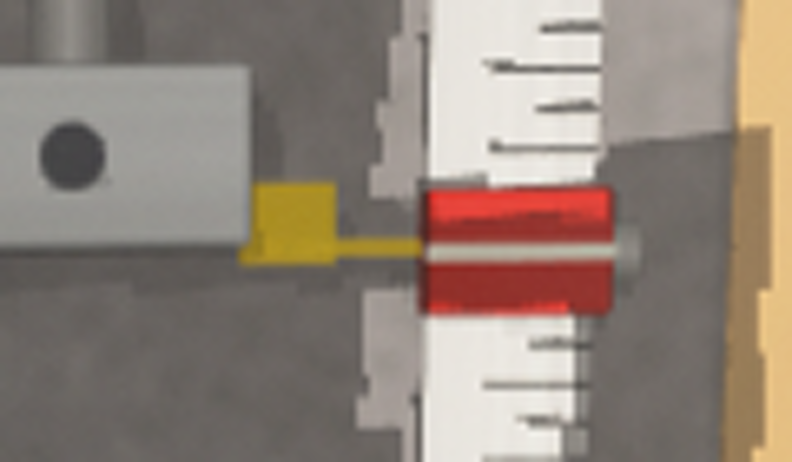

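The crop shows the pointer at crop v≈248 and the white line at v≈252, so about 0.5 mm remains. One short stroke of about 8 mm on the rim will close it.

```bash
python3 -c "
from h import *
o=env.get_obs();p=(.562,-.0722,-.0934);print((in_tool(w(p,[-.004,.14,.08])[0]-o['tool_pos'])*1000).round(1))"
```

```text
[159.8 -65.9 146.8]
```

Call:
{"method": "send_rows", "body": {
  "plan": [
    [0,30,-15,0,0,0,0],
    [0,40,-17,10,0,0,0],
    [0,40,-17,30,0,0,0],
    [0,35,-13,40,0,0,0],
    [0,15,-4,40,0,0,0],
    [0,0,0,17,0,0,0],
    [0,0,0,10,0,0,0],
    [0,0,0,0,0,0,0]
  ]
}}

```text
time_s: 12.45
tool_pos: [0.5719, 0.0619, 0.0842]
tool_rot: [-179.9, 0.1, 84.8]
force: [-1.2, -0.5, 1.5]
grip_width: 0.0006
```

Call:
{"method": "send_rows", "body": {
  "plan": [
    [0,5.5,0,6,0,0,0],
    [0,0,0,5,0,0,0],
    [0,0,0,4,0,0,0],
    [0,0,0,2,0,0,0],
    [0,0,0,1,0,0,0],
    [0,0,0,0,0,0,0]
  ]
}}

```text
time_s: 13.05
tool_pos: [0.5737, 0.0663, 0.0684]
tool_rot: [180.0, -0.0, 84.6]
force: [-1.9, -0.2, 4.4]
grip_width: 0.0006
```

Call:
{"method": "send_rows", "body": {
  "plan": [
    [0,0,0,1,0,0,0],
    [0,0,2,0,0,0,0],
    [0,0,2,0,0,0,0],
    [0,0,2,0,0,0,0],
    [0,0,2,0,0,0,0],
    [0,0,0,0,0,0,0]
  ]
}}

```text
time_s: 13.65
tool_pos: [0.5824, 0.0656, 0.0681]
tool_rot: [179.9, -0.0, 84.6]
force: [-1.6, 0.1, 7.5]
grip_width: 0.0002
```

Call:
{"method": "send_rows", "body": {
  "plan": [
    [0,0,0,-30,0,0,0],
    [0,-20,10,-45,0,0,0],
    [0,-40,15,-40,0,0,0],
    [0,-40,15,-40,0,0,0],
    [0,-40,10,-15,0,0,0],
    [0,-20,0,0,0,0,0],
    [0,0,0,0,0,0,0],
    [0,0,0,0,0,0,0]
  ]
}}

```text
time_s: 14.45
tool_pos: [0.613, -0.0857, 0.2244]
tool_rot: [-180.0, -0.1, 84.6]
force: [-1.0, 0.8, -0.5]
grip_width: 0.0005
```

```bash
python3 -c "
from h import *
check('w3')"
```

```text
clip 379 127 29 19 line v 136.32 pointer 378 136.33 P [98.31 48.58 32.  ] G [114.93  48.59  31.  ]
14.45 [ 0.613  -0.0857  0.2244] [-1.7998e+02 -5.0000e-02  8.4630e+01] [np.float64(0.09), np.float64(-0.0), np.float64(-0.1)]
crop 316 99
```

View pics/w3c.png

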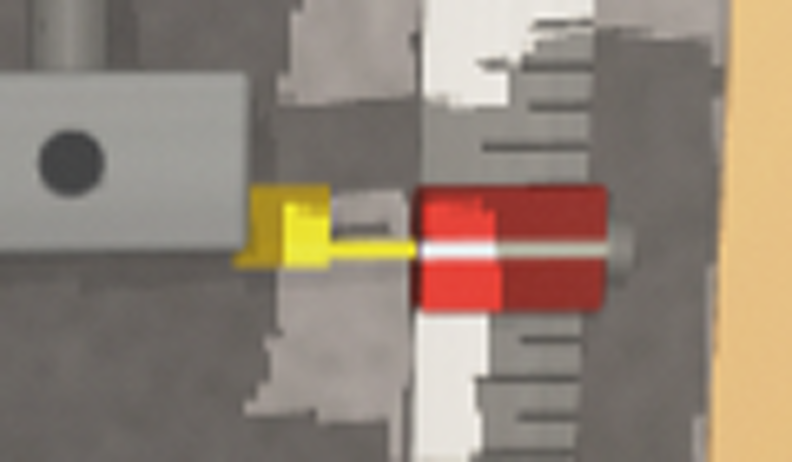

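The crop shows the yellow pointer (v≈249) in line with the white line (v≈248); the measured gap is 0.0 mm. Next is the glass. I'll open the fingers and move behind its trailing edge at height.

Call:
{"method": "send_rows", "body": {
  "plan": [
    [30,-25,-10,0,0,0,0],
    [60,-40,-14,0,0,0,0],
    [87,-40,-14,0,0,0,0],
    [87,-40,-14,0,0,0,0],
    [87,-30,-5,0,0,0,0],
    [87,-10,0,0,0,0,0],
    [87,0,0,0,0,0,0]
  ]
}}

```text
time_s: 15.2
tool_pos: [0.5394, -0.2647, 0.2244]
tool_rot: [-180.0, -0.0, 84.6]
force: [0.6, 0.3, -0.8]
grip_width: 0.0484
```

```bash
python3 - <<'E'
from h import *
p=(.562,-.0722,-.0934)
o=env.get_obs();c=env.get_calibration("wrist");im=env.read_camera("wrist");cv2.imwrite("pics/w4.png",im[:,:,::-1])
print(o["time_s"],o["tool_pos"].round(4),loc(p,o["tool_pos"]).round(4),o["grip_width"])
print("pred trailing corners",proj(c,w(p,[[-.072,-.14,.024],[.075,-.14,.024]])).round(0))
for q,z in(("glass_centre",.024),("pad",.04),("jar_yellow",.095),("jar_coral",.095)):
    for r in env.regions_of("wrist",q)[:2]:
        l,t,rr,b=r["rect"];print(q,round(r["confidence"],2),np.round(r["rect"]),(loc(p,onz(c,[[l,t],[l,b],[rr,t],[rr,b]],z))[:,:2]*1000).round(0).tolist())
E
```

```text
15.2 [ 0.5394 -0.2647  0.2244] [[-0.0046 -0.1937  0.2244]] 0.04844535793770557
pred trailing corners [[241. 140.]
 [411. 140.]]
glass_centre 0.91 [227.   2. 415. 144.] [[-79.0, -31.0], [-84.0, -143.0], [72.0, -31.0], [78.0, -143.0]]
glass_centre 0.88 [  5. 216. 128. 343.] [[-291.0, -208.0], [-316.0, -336.0], [-177.0, -208.0], [-192.0, -335.0]]
pad 0.84 [426.  76. 505. 183.] [[80.0, -89.0], [86.0, -175.0], [144.0, -89.0], [153.0, -174.0]]
jar_yellow 0.74 [371. 227. 453. 299.] [[34.0, -199.0], [36.0, -256.0], [94.0, -199.0], [99.0, -257.0]]
jar_coral 0.9 [202. 258. 282. 371.] [[-92.0, -224.0], [-99.0, -320.0], [-32.0, -223.0], [-34.0, -319.0]]
jar_coral 0.48 [230.   0. 417. 140.] [[-62.0, -49.0], [-67.0, -137.0], [58.0, -48.0], [63.0, -137.0]]
```

View pics/w4.png

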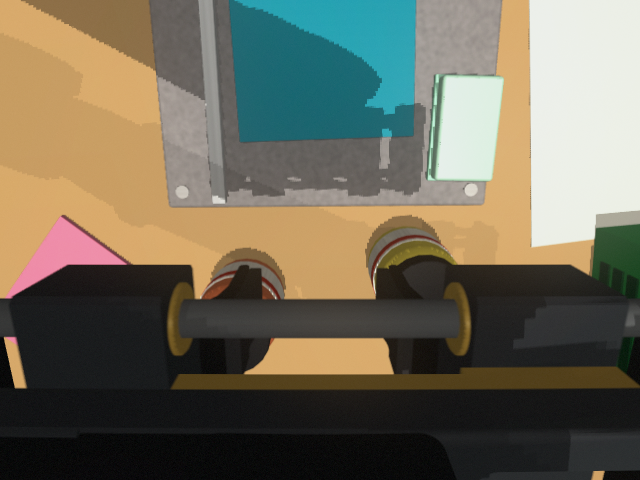

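The picture shows the glass's trailing corners at about (241,142) and (413,136), i.e. local y about −141 and −137. The jars' near sides are at about y −213 or beyond, and the pad is at x > 80. At y −157 the fingers and gripper body clear everything.

Call:
{"method": "send_rows", "body": {
  "plan": [
    [87,20,5,0,0,0,0],
    [87,16,1,20,0,0,0],
    [87,0,0,40,0,0,0],
    [87,0,0,45,0,0,0],
    [87,0,0,35,0,0,0],
    [87,0,0,20,0,0,0],
    [87,0,0,0,0,0,0],
    [87,0,0,0,0,0,0]
  ]
}}

```text
time_s: 16.25
tool_pos: [0.5491, -0.2289, 0.0652]
tool_rot: [180.0, -0.0, 84.8]
force: [-0.6, 0.4, -0.2]
grip_width: 0.0868
```

```bash
python3 -c "
from h import *
o=env.get_obs();print(loc((.562,-.0722,-.0934),o['tool_pos']),o['tool_rot'],o['grip_width'],o['force'])"
```

```text
[[ 0.0017914  -0.15723451  0.0651599 ]] [ 1.79992572e+02 -2.76203931e-03  8.47508616e+01] 0.08682746277553786 [-0.63225885  0.35804242 -0.23138824]
```

Call:
{"method": "send_rows", "body": {
  "plan": [
    [87,0,0,25,0,0,0],
    [87,0,0,12,0,0,0],
    [87,0,0,5,0,0,0],
    [87,0,0,2,0,0,0],
    [87,0,0,0,0,0,0]
  ]
}}

```text
time_s: 16.75
tool_pos: [0.549, -0.2298, 0.0214]
tool_rot: [179.9, 0.0, 84.7]
force: [-0.3, -0.4, 0.4]
grip_width: 0.087
```

Call:
{"method": "send_rows", "body": {
  "plan": [
    [87,0,0,1.2,0,0,0],
    [87,4,0,0,0,0,0],
    [87,4,0,0,0,0,0],
    [87,4,0,0,0,0,0],
    [87,5,0,0,0,0,0],
    [87,5,0,0,0,0,0],
    [87,0,0,0,0,0,0]
  ]
}}

```text
time_s: 17.45
tool_pos: [0.551, -0.2065, 0.0196]
tool_rot: [180.0, -0.0, 84.7]
force: [0.6, -0.3, 0.2]
grip_width: 0.0869
```

Call:
{"method": "send_rows", "body": {
  "plan": [
    [87,4,0,0,0,0,0],
    [87,5,0,0,0,0,0],
    [87,5,0,0,0,0,0],
    [87,5,0,0,0,0,0],
    [87,5,0,0,0,0,0],
    [87,5,0,0,0,0,0],
    [87,0,0,0,0,0,0]
  ]
}}

```text
time_s: 18.15
tool_pos: [0.5534, -0.1774, 0.0195]
tool_rot: [-180.0, -0.1, 84.7]
force: [-0.8, -0.5, -0.2]
grip_width: 0.0874
```

```bash
python3 -c "
from h import *
p=(.562,-.0722,-.0934)
o=env.get_obs();print(loc(p,o['tool_pos']).round(4),o['force'])
c=env.get_calibration('side');im=env.read_camera('side');cv2.imwrite('pics/s5.png',cv2.resize(im[190:380,270:470,::-1],None,fx=3,fy=3,interpolation=2))
for r in env.regions_of('side','glass_centre')[:2]:
  print(r['confidence'],r['rect'])"
```

```text
[[ 0.0013 -0.1056  0.0195]] [-0.84356097 -0.52274018 -0.18006692]
0.87 [327.1, 173.4, 350.4, 200.3]
0.73 [189.1, 381.3, 296.3, 469.3]
```

View pics/s5.png

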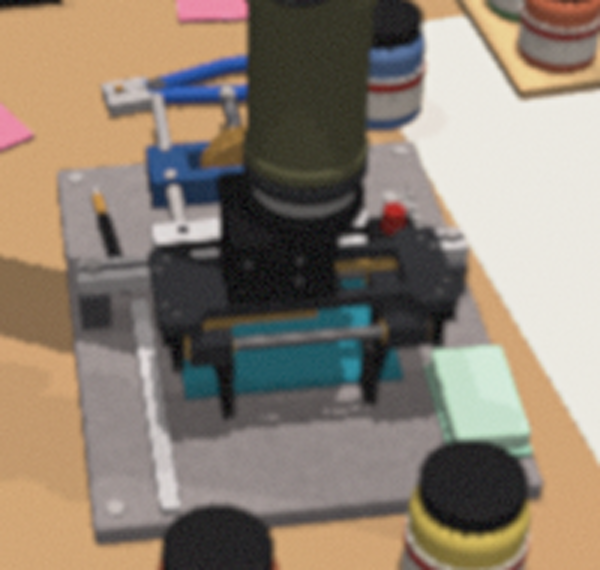

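The side view shows both fingers behind the glass's trailing edge, with the glass entering under the rail. About 25 mm is left.

Call:
{"method": "send_rows", "body": {
  "plan": [
    [87,4,0,0,0,0,0],
    [87,4,0,0,0,0,0],
    [87,4,0,0,0,0,0],
    [87,4,0,0,0,0,0],
    [87,3,0,0,0,0,0],
    [87,2,0,0,0,0,0],
    [87,0,0,0,0,0,0]
  ]
}}

```text
time_s: 18.95
tool_pos: [0.5553, -0.1573, 0.0195]
tool_rot: [-180.0, -0.0, 84.7]
force: [0.5, 0.4, 0.3]
grip_width: 0.0869
```

Call:
{"method": "send_rows", "body": {
  "plan": [
    [87,1,0,0,0,0,0],
    [87,1,0,0,0,0,0],
    [87,1,0,0,0,0,0],
    [87,0,0,0,0,0,0]
  ]
}}

```text
time_s: 19.35
tool_pos: [0.5555, -0.1559, 0.0197]
tool_rot: [180.0, 0.1, 84.7]
force: [-0.1, -2.4, -0.6]
grip_width: 0.0871
```

Call:
{"method": "send_rows", "body": {
  "plan": [
    [87,1,0,0,0,0,0],
    [87,1,0,0,0,0,0],
    [87,0,0,0,0,0,0]
  ]
}}

```text
time_s: 19.65
tool_pos: [0.5558, -0.1557, 0.0199]
tool_rot: [179.9, 0.2, 84.6]
force: [-0.8, -6.4, -2.2]
grip_width: 0.087
```

Call:
{"method": "send_rows", "body": {
  "plan": [
    [87,1,0,0,0,0,0],
    [87,0,0,0,0,0,0]
  ]
}}

```text
time_s: 19.85
tool_pos: [0.5559, -0.1555, 0.02]
tool_rot: [179.9, 0.3, 84.6]
force: [-0.6, -8.6, -1.3]
grip_width: 0.0872
```

Call:
{"method": "send_rows", "body": {
  "plan": [
    [87,-4,0,0,0,0,0],
    [87,-6,0,0,0,0,0],
    [87,0,0,-20,0,0,0],
    [87,0,0,-45,0,0,0],
    [87,0,0,-50,0,0,0],
    [87,10,0,-50,0,0,0],
    [87,30,0,-20,0,0,0],
    [87,20,0,0,0,0,0],
    [87,0,0,0,0,0,0],
    [87,0,0,0,0,0,0]
  ]
}}

```text
time_s: 20.85
tool_pos: [0.5599, -0.1019, 0.2032]
tool_rot: [-179.9, -0.0, 84.8]
force: [-0.6, -0.3, -0.3]
grip_width: 0.0868
```

```bash
python3 - <<'E'
from h import *
p=(.562,-.0722,-.0934)
o=env.get_obs();c=env.get_calibration("wrist");im=env.read_camera("wrist");cv2.imwrite("pics/w6.png",im[:,:,::-1])
print(loc(p,o["tool_pos"]).round(4))
print("fence front ends z.036",proj(c,w(p,[[-.08,.0485,.043],[.08,.0485,.043]])).round(1),"glass line z.024",proj(c,w(p,[[-.065,.0485,.024],[.065,.0485,.024]])).round(1))
print(round(gap(c,im),2))
cv2.imwrite("pics/w6c.png",cv2.resize(im[90:270,190:440,::-1],None,fx=3.2,fy=3.2,interpolation=2))
E
```

```text
[[ 0.0007 -0.0297  0.2032]]
fence front ends z.036 [[212.5 108.9]
 [424.5 109.5]] glass line z.024 [[237.2 109.7]
 [399.8 110.1]]
clip 449 101 31 20 line v 110.46 pointer 449 110.12 P [98.82 48.48 32.  ] G [114.48  48.35  31.  ]
0.13
```

View pics/w6c.png

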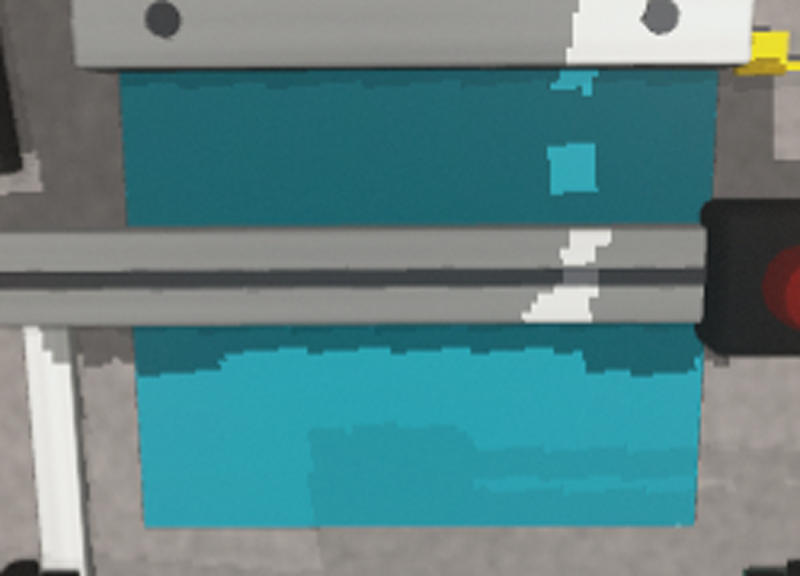

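The glass's leading edge meets the fence along its whole length (crop v≈68 at both ends). Its trailing edge is parallel (v≈525 at both ends), and the pointer is still in line. I'm handing in.

```bash
python3 -c "
from h import *
print(env.sign_off())"
```

```text
the job is handed in; nothing more can be done
None
```

I rolled the brass wheel with the closed fingertips until the pointer met the gauge mark. It took four full strokes and one short one. I then opened the fingers and pushed the aqua glass under the rail until it stopped against the fence, and handed the job in after about 21 s of robot time.

**Pointer:** it measured 0.0 mm from the white line before the glass was pushed and 0.1 mm after.

**Glass:** it stopped with about 9 N of push. The last picture shows its leading edge meeting the fence along the whole length, with the trailing edge parallel. The arm had been raised clear before I took that picture and handed in.

**One disagreement:** the fingers stopped about 2.5 mm earlier than I calculated. I put this down to finger thickness, since the picture shows no gap.

**Not checked:** I did not measure the pad, jars, glass cutter, pliers and tray again at the end. The moves were planned clear of them, and I saw no unexpected forces.

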